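# Snap the seal pad case shut

### The job

The seal pad case on the shelf has been left with its flip-top lid ajar. With a fingertip fold the lid down flat, then press around its rim - the left, front and right sections - until each one clicks fully home. Press firmly but never pound the plastic; leave the case about where it stands, do not lift it or pick up anything, and do not disturb the other things.

Things in the scene. Friction and masses are not known exactly. Their poses are not given: they have to be found in the camera images.
- case: black plastic seal pad case, loose, about 0.5 kg with its lid, on the shelf deck (a board whose top is 20 mm above the work surface). Base 110 mm (x) by 140 mm (y) by 28 mm high, origin at the centre of its underside, z up. The lid hinge runs along its y at x = +55 mm, z = 28 mm (the side away from the robot); -x is the front, +y the left. The plastic cracks if a finger pushes on the case or lid with more than 60 N.
- lid (a joint): angle of the flip-top lid, rad: 0 = folded flat on the base, growing as it opens upward; it starts between 0.35 and 0.7. A slightly stiff hinge (about 0.15 N m) keeps it where it is left; 2 to 3 N on its top folds it down. It is 110 mm long from hinge to front edge and 140 mm wide.
- lid_panel (a point): centre of the top face of the lid's plain middle panel (85 by 92 mm), 42.5 mm from the hinge; 8 mm above the base's rim plane, 36 mm above the case's underside, when the lid is flat
- snap_left (a joint): travel of the left rim section, m: 0 = sprung up, 0.006 = clicked home. It is pushed straight down into the lid. An over-centre clip: it resists with 6 to 7 N at first, flips by itself past 3 mm and then stays down; let go before that, it springs back up.
- left_rim (a point): centre of the top face of the left rim section, a flat bar 75 mm long and 22 mm wide along the left (+y) edge of the lid; its top stands 9 mm above the lid's middle panel while sprung up and 3 mm above it when home
- snap_front (a joint): travel of the front rim section, m: 0 = sprung up, 0.006 = clicked home. It is pushed straight down into the lid. An over-centre clip: it resists with 6 to 7 N at first, flips by itself past 3 mm and then stays down; let go before that, it springs back up.
- front_rim (a point): centre of the top face of the front rim section, a flat bar 100 mm long and 22 mm wide along the front edge (opposite the hinge) of the lid; its top stands 9 mm above the lid's middle panel while sprung up and 3 mm above it when home
- snap_right (a joint): travel of the right rim section, m: 0 = sprung up, 0.006 = clicked home. It is pushed straight down into the lid. An over-centre clip: it resists with 6 to 7 N at first, flips by itself past 3 mm and then stays down; let go before that, it springs back up.
- right_rim (a point): centre of the top face of the right rim section, a flat bar 75 mm long and 22 mm wide along the right (-y) edge of the lid; its top stands 9 mm above the lid's middle panel while sprung up and 3 mm above it when home
- seal_tall: bystander: loose marble seal 26 x 26 x 58 mm standing to one side of the case (about 130 to 155 mm from its centre), origin at the centre of its underside
- seal_wide: bystander: loose marble seal 24 x 40 x 45 mm standing to one side of the case (about 130 to 155 mm from its centre), origin at the centre of its underside
- bowl: bystander: loose white ceramic grinding bowl, 100 mm across, 45 mm high, origin under its centre
- jar: bystander: loose small ceramic jar, 56 mm across, 60 mm high, origin under its centre
- paperweight: bystander: loose brass bar 30 x 160 x 16 mm, origin under its centre
- chest: bystander, fixed: hinged bamboo seal chest 130 x 170 mm, about 70 mm high with a knob on its lid, origin under its centre
- stand: bystander, fixed: stainless steel brush stand, 90 mm round foot, post and 150 mm crossbar along its y with brushes hanging, 214 mm high, origin under its centre
There are look-alikes about, which are no part of the job. Of the things like the case, leave any that is red; of the rest the smaller one is meant.

How it is judged:
On the way, in this order (a step that is already met when the one before it is completed fails the run):
1. the lid is folded down flat (value of joint lid below 0.05 rad), for 0.2 s.
2. all three rim sections have clicked home with the lid down (value of joint each of snap_left, snap_front, snap_right above 0.0045 m and value of joint lid below 0.05 rad), for 0.2 s.
At the end, for the whole second after the job is handed in: The lid is flat (under 0.05 rad), all three rim sections are home (over 4.5 of 6 mm), the case rests upright within 40 mm of where it stood, and the loose bystanders are within 30 mm of where they stood (all of step 2 and distance of case from where it was at the start of the episode below 0.04 m and angle between case's own z axis and vertical below 0.05 rad and linear speed of case below 0.01 m/s and distance of each of seal_tall, seal_wide, bowl, jar, paperweight from where it was at the start of the episode below 0.03 m); the robot touches nothing.
It fails at once if the case is lifted, tipped or shoved away (40 mm) (height (world z) of case above 0.032 m or angle between case's own z axis and vertical above 0.2 rad or distance of case from where it was at the start of the episode above 0.04 m).
It fails at once if the plastic is pounded: over 60 N on the case or lid (contact force between any of the fingers, the arm and case above 60 N).
It fails at once if a bystander is lifted, moved over 30 mm or knocked over (distance of any of seal_tall, seal_wide, bowl, jar, paperweight from where it was at the start of the episode above 0.03 m or height (world z) of any of seal_tall, seal_wide, bowl, jar, paperweight above 0.035 m or angle between any of seal_tall, seal_wide, bowl, jar, paperweight's own z axis and vertical above 0.5 rad).
It fails at once if the fixed chest or stand is struck (over 15 N) (contact force between any of the fingers, the arm and chest above 15 N or contact force between any of the fingers, the arm and stand above 15 N).
It also fails if it takes over 51 s, if anything falls off the work surface, if the arm or the gripper's body presses on something with over 40 N, if the wrist force passes 120 N, or if a joint passes its speed limit or range.

### The arm

A 7-joint arm with a two-finger parallel gripper is mounted at the origin on the work surface. World frame = base frame: x ahead of the robot, y to its left, z up, the work surface at z = 0. Lengths are in m, angles in rad, forces in N, time in s.
With the tool pointing down it reaches from about 0.4 to 0.9 m from the base axis. Payload 5.5 kg.
Tool frame: the origin (TCP) lies at the very end of the fingers, on their centre line; the grasp point (between the pads) lies 19 mm behind it (env.pinch_z is the y of the grasp point in the tool frame, in m); y points along the fingers, z is the direction in which the jaws open and shut, and the axes are right-handed (so a half turn about y gives the same grasp; the last joint's range is limited). The gripper opens to 85 mm and grips with 20 to 120 N. Pads are 22 mm wide; open, the fingers measure 114 mm over their backs; the gripper's body (76 mm by 85 mm) begins 54 mm behind the grasp point. The pads swing forward as they close: fully open they stand 13 mm farther back than shut.
Start: joints at [1.433, 0.501, -0.427, 1.55, 0.221, 1.138, -0.21], TCP at [0.254, -0.598, 0.231] pointing down, gripper open.
Joint ranges: [-2.88, 2.88], [-0.31, 2.03], [-1.54, 1.56], [0.2, 2.42], [-1.41, 4.55], [0.19, 2.02], [-2.57, 2.57]. Speed limits (rad/s): [2.57, 2.57, 3.14, 3.14, 3.14, 3.14, 3.14].

### API

Orientations are given as a rotation vector (axis times angle).
In Python, from cell import env, viewer gives the robot as it stands.
- The arm moves only by the shell command python3 -m handwheel 'ROWS' [FORCE]. ROWS is JSON, a list that holds one entry, the list of rows, each a list of 7 numbers: the closure in counts, from 0 (fully open) to 255 (shut), then the shift along the tool's x, y, z in mm, then the turn, a rotation vector about the tool's x, y, z in rad. A call has 1 to 10 rows; each row is the pose to reach, as a shift and turn from the pose measured when the call began, along the tool's axes at that moment; what a row does not reach only later rows make up. A row lasts 1/12 s, in which the tool goes at most 41.7 mm and 7.16 degrees, less where a joint would pass 70% of its speed; a pose out of reach is approached as far as the arm can. A call with a gripper value outside its range is refused whole. The fingers move at their own pace and stop on an object; FORCE is the grip in N (left out, the last holds). Time passes only in rows, so rows that repeat a pose let the fingers close. It gives the time, the measured TCP pose, the force and the opening at its end, in the units of the state.
- env.state(): the state, without advancing time (a new reading comes with each control period).
- viewer.read_camera(name): name is "side" or "top" or "wrist"; returns a dict with "color" (400x640x3 uint8, red, green, blue), "range_z" (400x640 float32, m along the optical axis (not along the pixel's ray), 0 where there is no reading), "camera_matrix" (3x3 intrinsics, pixels), "dist_coeffs" ([k1, k2, p1, p2, k3] as OpenCV has them; the pictures are not rectified), "position" and "attitude" of the camera in the world. Camera axes: x right, y down, z forward; pixel columns grow to the right and rows downward; lengths in m; the calibration is good to about 2 mm. A picture is of the moment at which its call begins.
- env.close_job(): hands the job in, once; it reports no verdict.
The state is a dict: "time": time; "qpos": joint angles; "joint_vel": joint speeds; "tau": joint torques, N m; "eef_pos": TCP position; "tool_rot": TCP orientation; "force": force on the tool from outside, world axes, zero at the start; "moment": the same for the moment, N m; "opening": finger opening in m.
Only numpy, scipy, OpenCV 4.12 (cv2) and the standard library are available. Lean on these libraries where they do the work, as an engineer would, in place of code of your own. Each camera call takes 0.05 s, during which the arm holds its last target. There are 200 camera calls.

## Working session

There is one attempt and no reset: what is moved stays moved. The work goes in short steps, Python scripts to look and compute and a shell command to move; the robot and the scene stay as the last step left them, time stands still between calls to the robot, and variables do not carry over. Pictures are saved under pics/ and viewed, about 8 in all and at most 12, crops included, and the job is handed in when it is done.

```bash
mkdir -p pics; cat > h.py <<'E'
import numpy as np, cv2
from scipy.spatial.transform import Rotation as R
from cell import env, viewer
def grab(n):
    c=viewer.read_camera(n); np.savez('pics/%s.npz'%n,**{k:v for k,v in c.items()}); return c
def Rm(a):
    a=np.array(a,float); return a if a.shape==(3,3) else (R.from_rotvec(a).as_matrix() if a.size==3 else R.from_quat(a).as_matrix())
def ray(c,uv):
    p=cv2.undistortPoints(np.array([[uv]],float),c['camera_matrix'],c['dist_coeffs'])[0,0]
    return Rm(c['attitude'])@np.array([p[0],p[1],1])
def plane(c,uv,z):
    d=ray(c,uv); o=np.array(c['position']); return o+d*(z-o[2])/d[2]
def depth(c,uv,r=2):
    u,v=map(int,uv); w=c['range_z'][v-r:v+r+1,u-r:u+r+1]; w=w[w>0]
    return np.array(c['position'])+ray(c,uv)*np.median(w)
def save(n,im): cv2.imwrite('pics/'+n,im[:,:,::-1])
E
python3 - <<'E'
from h import *
for n in('top','side'):
    c=grab(n); save(n+'0.png',c['color']); print(n,c['position'],c['attitude'],c['camera_matrix'])
print(env.state(), env.pinch_z)
E
```

```text
top [0.25590881 0.01595133 1.23457794] [-2.13835925  2.11989888 -0.23060858] [[432.30356497   0.         319.19742855]
 [  0.         432.30356497 198.27535638]
 [  0.           0.           1.        ]]
side [0.01546691 0.67444208 0.84385552] [-0.83518432  2.55857022 -1.10799964] [[420.20333844   0.         316.93256016]
 [  0.         420.20333844 199.02138484]
 [  0.           0.           1.        ]]
{'time': 0.1, 'qpos': array([ 1.43322894,  0.50175989, -0.42681953,  1.55136399,  0.22079796,
        1.1383416 , -0.2103256 ]), 'joint_vel': array([-0.00073547, -0.00182486, -0.00176261, -0.00409106,  0.00075857,
       -0.00030778, -0.00012474]), 'tau': array([-1.15131360e-02, -5.70817280e+01, -5.83901167e+00, -2.81749803e+01,
        1.04970834e-02,  5.52903861e-03,  2.19736131e-05]), 'eef_pos': array([ 0.25329667, -0.59790909,  0.2303528 ]), 'tool_rot': array([-0.40683017,  2.00312717, -1.99946867]), 'force': array([0.13725069, 0.62477639, 0.30620095]), 'moment': array([0.0071252 , 0.01261136, 0.03486161]), 'opening': 0.08562132382448374} -0.0187
```

View pics/top0.png

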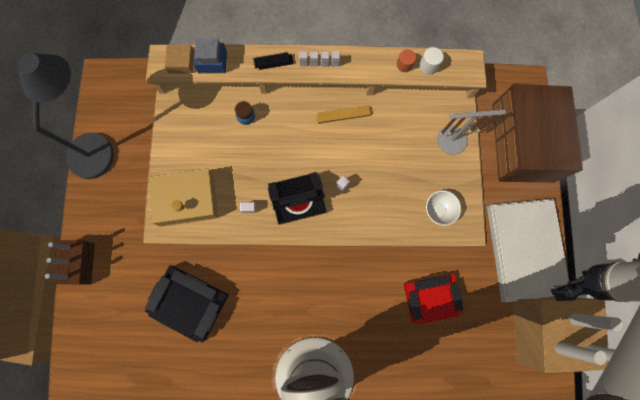

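View pics/side0.png

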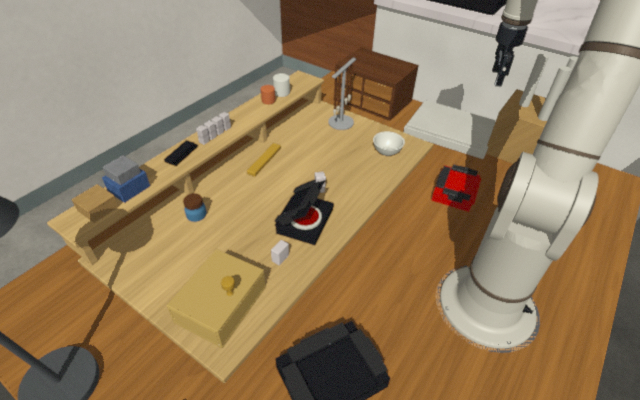

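Candidates, by pixel in the top view:
- The black case on the shelf at (297,198), also at (305,215) in the side view.
- A larger black case on the table at (187,303), left alone because it is bigger.
- A red case at (433,298), left alone because it is red.

I choose the shelf case. Next I'll crop in close and measure it.

```bash
python3 - <<'E'
from h import *
t=dict(np.load('pics/top.npz')); s=dict(np.load('pics/side.npz'))
a=cv2.resize(t['color'][160:235,225:365],None,fx=5,fy=5,interpolation=2)
b=cv2.resize(s['color'][160:270,255:355],None,fx=5,fy=5,interpolation=2)[:, :]
b=cv2.resize(b,(341,375))
a=cv2.resize(a,(459,246)); 
im=np.zeros((375,800,3),np.uint8); im[:246,:459]=a; im[:,459:]=b; save('crop1.png',im)
# depth based cloud from both cams: dark points in case region
for c,box in((t,(265,170,330,226)),(s,(270,175,340,250))):
    u0,v0,u1,v1=box
    hsv=cv2.cvtColor(c['color'],cv2.COLOR_RGB2HSV)
    uu,vv=np.meshgrid(np.arange(u0,u1),np.arange(v0,v1))
    m=(hsv[v0:v1,u0:u1,2]<70)&(c['range_z'][v0:v1,u0:u1]>0)
    P=np.array([np.array(c['position'])+ray(c,(u,v))*c['range_z'][v,u] for u,v in zip(uu[m],vv[m])])
    P=P[(P[:,2]>0.03)]
    print(len(P),P.min(0),P.max(0))
    for z in np.arange(.03,.14,.01):
        q=P[(P[:,2]>=z)&(P[:,2]<z+.01)]
        if len(q)>5:
            r=cv2.minAreaRect(q[:,:2].astype(np.float32)*1000); print(round(z,3),len(q),np.round(r[0]),np.round(r[1]),round(r[2],1))
for n,uv in dict(tall_or=(343,184),wide=(247,207),bowl=(444,208),jar=(245,112),pw=(344,115),chest=(180,197),st=(453,141)).items(): print(n,depth(t,uv,1).round(3))
E
```

```text
1862 [ 0.41871526 -0.02861308  0.03006121] [0.55686779 0.13024827 0.13384895]
0.03 340 [455.  43.] [ 41. 132.] 15.2
0.04 111 [489.  51.] [113. 138.] 13.9
0.05 78 [491.  48.] [114. 131.] 13.8
0.06 114 [534.  64.] [ 17. 134.] 14.8
0.07 164 [525.  60.] [ 34. 138.] 14.6
0.08 179 [516.  58.] [ 33. 144.] 14.9
0.09 197 [505.  55.] [ 38. 144.] 15.8
0.1 148 [493.  53.] [ 36. 142.] 15.0
0.11 212 [478.  49.] [ 39. 139.] 15.9
0.12 269 [472.  47.] [ 27. 135.] 14.6
0.13 50 [470.  47.] [10. 97.] 14.9
1758 [ 0.41922984 -0.05809227  0.03002768] [0.55747773 0.13519837 0.13402167]
0.03 473 [488.  53.] [107. 144.] 14.9
0.04 279 [488.  53.] [108. 142.] 15.2
0.05 30 [496.  30.] [110. 191.] 13.1
0.06 73 [531.  68.] [ 21. 140.] 16.2
0.07 117 [525.  68.] [ 34. 140.] 17.7
0.08 136 [515.  64.] [ 36. 143.] 16.6
0.09 143 [508.  62.] [ 36. 142.] 20.7
0.1 100 [498.  59.] [ 35. 140.] 21.7
0.11 168 [478.  53.] [ 39. 140.] 14.5
0.12 194 [472.  50.] [ 27. 138.] 14.8
0.13 45 [471.  50.] [11. 93.] 19.0
tall_or [ 0.524 -0.074  0.078]
wide [0.459 0.189 0.065]
bowl [ 0.469 -0.37   0.025]
jar [0.731 0.204 0.08 ]
pw [ 0.743 -0.081  0.037]
chest [0.481 0.37  0.087]
st [ 0.671 -0.407  0.029]
```

View pics/crop1.png

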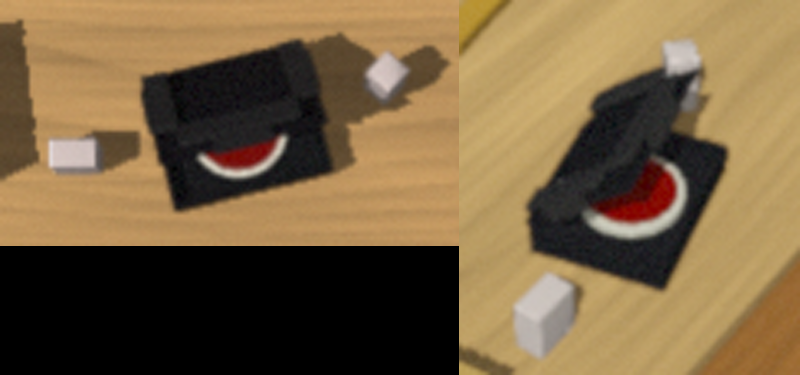

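The crop confirms it: the black case on the shelf, red pad showing, lid ajar. The seals stand at top pixels (343,184) and (247,207). From both views the centre is about (0.488, 0.052), yaw about 15°, and the front top edge of the lid stands at about z 0.134 (lid angle near 0.65 rad). Sizes agree with the text (108 x 142 mm).

```bash
cat >> h.py <<'E'
C=np.array([.488,.0525]); Y=np.radians(15.)
def case(x,y,z,C=C,Y=Y): return np.array([*(C+np.array([[np.cos(Y),-np.sin(Y)],[np.sin(Y),np.cos(Y)]])@[x,y]),z])
def go(p,yaw=True):
    s=env.state(); T=Rm(s['tool_rot']); 
    # desired: y down, z (jaw) along +-case x or y, nearest
    best=None
    for k in range(4):
        a=Y+k*np.pi/2; z=np.array([np.cos(a),np.sin(a),0]); y=np.array([0,0,-1.]); D=np.c_[np.cross(y,z),y,z]
        w=R.from_matrix(T.T@D).as_rotvec()
        if best is None or np.linalg.norm(w)<np.linalg.norm(best): best=w
    print('shift mm',(T.T@(p-s['eef_pos'])*1000).round(1),'turn',best.round(3),'F',s['force'].round(1),'tcp',s['eef_pos'].round(4),'t',s['time'])
E
python3 - <<'E'
from h import *
print(Rm(env.state()['tool_rot']).round(2)); go(case(.018,0,.19))
for p in((.018,0),(-.044,0),(.008,.059),(.008,-.059)): print(case(*p,.05))
E
```

```text
[[-0.92 -0.    0.39]
 [-0.39  0.   -0.92]
 [-0.   -1.   -0.  ]]
shift mm [-487.7   41.3 -504.7] turn [0.002 0.139 0.   ] F [0.1 0.6 0.3] tcp [ 0.2533 -0.5979  0.2304] t 0.1
[0.50538666 0.05715874 0.05      ]
[0.44549926 0.04111196 0.05      ]
[0.48045708 0.11156018 0.05      ]
[ 0.51099773 -0.00241907  0.05      ]
```

```bash
python3 -m handwheel '[[[255,-244,0,-252,0,0.07,0],[255,-244,0,-252,0,0.07,0],[255,-244,0,-252,0,0.07,0],[255,-244,0,-252,0,0.07,0],[255,-244,0,-252,0,0.07,0],[255,-244,0,-252,0,0.07,0],[255,-244,0,-252,0,0.07,0],[255,-244,0,-252,0,0.07,0],[255,-244,0,-252,0,0.07,0],[255,-244,0,-252,0,0.07,0]]]' 40; python3 -c "
from h import *
go(case(.018,0,.19)); print(env.state()['qpos'])"
```

```text
time: 0.93
eef_pos: [0.3815, -0.2654, 0.2309]
tool_rot: [-0.349, 2.04, -2.035]
force: [0.3, -0.1, -0.8]
opening: -0.0002
shift mm [-224.1   41.7 -262.8] turn [ 0.003  0.077 -0.   ] F [ 0.3 -0.1 -0.8] tcp [ 0.3815 -0.2654  0.2309] t 0.9333
[ 1.10367873  0.18038442 -0.6085111   1.99232967  0.11925042  1.00557149
 -0.79305355]
```

```bash
python3 -m handwheel '[[[255,-224,0,-263,0,0.077,0],[255,-224,0,-263,0,0.077,0],[255,-224,0,-263,0,0.077,0],[255,-224,0,-263,0,0.077,0],[255,-224,0,-263,0,0.077,0],[255,-224,0,-263,0,0.077,0],[255,-224,0,-263,0,0.077,0],[255,-224,0,-263,0,0.077,0],[255,-224,42,-263,0,0.077,0],[255,-224,42,-263,0,0.077,0]]]'; python3 -c "
from h import *
go(case(.018,0,.12)); print(env.state()['qpos'])
c=grab('side'); w=grab('wrist'); a=cv2.resize(c['color'][130:270,230:370],(400,400)); save('c2.png',np.hstack([a,w['color'][:,:400]*0+cv2.resize(w['color'],(400,400))]))"
```

```text
time: 1.77
eef_pos: [0.5039, 0.0612, 0.1858]
tool_rot: [-0.284, 2.087, -2.074]
force: [-0.8, -1.4, 0.1]
opening: -0.0002
shift mm [-0.5 65.8  4.7] turn [0.007 0.006 0.003] F [-0.8 -1.4  0.1] tcp [0.5039 0.0612 0.1858] t 1.7667
[ 0.47980667  0.37036961 -0.78039137  1.93648597  0.30733412  0.96195927
 -1.7490926 ]
```

View pics/c2.png

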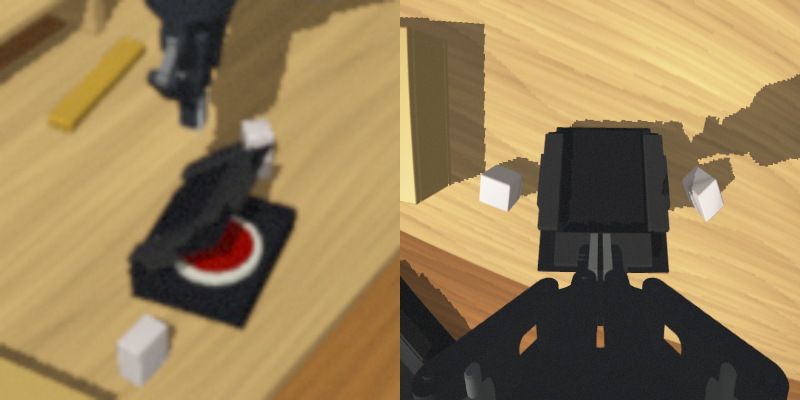

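The closed finger is above the lid (side crop 190,110) and the wrist view shows the tool square to the case and centred. Descending.

```bash
python3 -m handwheel '[[[255,0,30,4,0.007,0.006,0.003],[255,0,60,4,0.007,0.006,0.003],[255,0,70,4,0.007,0.006,0.003],[255,0,76,4,0.007,0.006,0.003],[255,0,82,4,0.007,0.006,0.003],[255,0,88,4,0.007,0.006,0.003],[255,0,94,4,0.007,0.006,0.003],[255,0,100,4,0.007,0.006,0.003],[255,0,105,4,0.007,0.006,0.003],[255,0,110,4,0.007,0.006,0.003]]]'; python3 -c "
from h import *
go(case(.018,0,.056))"
```

```text
time: 2.7
eef_pos: [0.5048, 0.0538, 0.0779]
tool_rot: [-0.27, 2.081, -2.087]
force: [0.6, -0.1, 2.4]
opening: -0.0001
shift mm [-1.5 21.9 -3.1] turn [-0.003 -0.004  0.   ] F [ 0.6 -0.1  2.4] tcp [0.5048 0.0538 0.0779] t 2.7
```

```bash
python3 -m handwheel '[[[255,-1,4,0,0,0,0],[255,-1,8,0,0,0,0],[255,-1,12,0,0,0,0],[255,-1,15,0,0,0,0],[255,-1,18,0,0,0,0],[255,-1,20,0,0,0,0],[255,-1,22,0,0,0,0],[255,-1,23,0,0,0,0],[255,-1,23,0,0,0,0],[255,-1,23,0,0,0,0]]]'; python3 -c "
from h import *
go(case(.018,0,.056))"
```

```text
time: 3.53
eef_pos: [0.5055, 0.054, 0.0559]
tool_rot: [-0.271, 2.079, -2.088]
force: [-5.6, -1.8, 15.3]
opening: 0.0002
shift mm [-0.7 -0.1 -3.1] turn [-0.004 -0.004  0.001] F [-5.6 -1.8 15.3] tcp [0.5055 0.054  0.0559] t 3.5333
```

Contact at exactly the flat height (0.056), with 15 N. I'll lift 45 mm and check.

```bash
python3 -m handwheel '[[[255,0,0,0,0,0,0],[255,0,0,0,0,0,0],[255,0,-20,0,0,0,0],[255,0,-50,0,0,0,0],[255,0,-50,0,0,0,0],[255,0,-50,0,0,0,0]]]'; python3 - <<'E'
from h import *
c=grab('side'); t=grab('top'); a=cv2.resize(c['color'][160:260,255:355],(400,400),interpolation=2)
b=cv2.resize(t['color'][160:235,255:345],(400,400)); save('c3.png',np.hstack([a,b]))
u0,v0,u1,v1=270,180,340,250
hsv=cv2.cvtColor(c['color'],cv2.COLOR_RGB2HSV); uu,vv=np.meshgrid(np.arange(u0,u1),np.arange(v0,v1))
m=(hsv[v0:v1,u0:u1,2]<90)&(c['range_z'][v0:v1,u0:u1]>0)
P=np.array([np.array(c['position'])+ray(c,(u,v))*c['range_z'][v,u] for u,v in zip(uu[m],vv[m])])
P=P[(P[:,2]>.045)&(P[:,2]<.075)]
r=cv2.minAreaRect(P[:,:2].astype(np.float32)*1000); print(len(P),r)
L=np.array([[np.cos(Y),np.sin(Y)],[-np.sin(Y),np.cos(Y)]])@(P[:,:2]-C).T
for n,k in dict(front=(abs(L[1])<.04)&(L[0]<-.036)&(L[0]>-.052),left=(abs(L[0])<.03)&(L[1]>.052)&(L[1]<.066),right=(abs(L[0])<.03)&(L[1]<-.052)&(L[1]>-.066),panel=(abs(L[1])<.03)&(L[0]>-.02)&(L[0]<.04)).items(): print(n,k.sum(),np.median(P[k,2]) if k.any() else 0)
print(np.percentile(L,[1,99],axis=1))
go(case(-.044,0,.09))
E
```

```text
time: 4.03
eef_pos: [0.5071, 0.0543, 0.1072]
tool_rot: [-0.266, 2.078, -2.087]
force: [0.9, 0.3, -0.6]
opening: -0.0004
1734 ((488.7349548339844, 53.815101623535156), (115.43187713623047, 150.41371154785156), 12.642870903015137)
front 141 0.0646652444373006
left 109 0.06454590231409818
right 99 0.06399976516071626
panel 362 0.055759914235877506
[[-0.05475031 -0.06875046]
 [ 0.05609751  0.07335753]]
shift mm [61.  15.5 -3. ] turn [-0.004 -0.004  0.001] F [-0.3  0.  -1.1] tcp [0.5053 0.0539 0.1055] t 4.1333
```

View pics/c3.png

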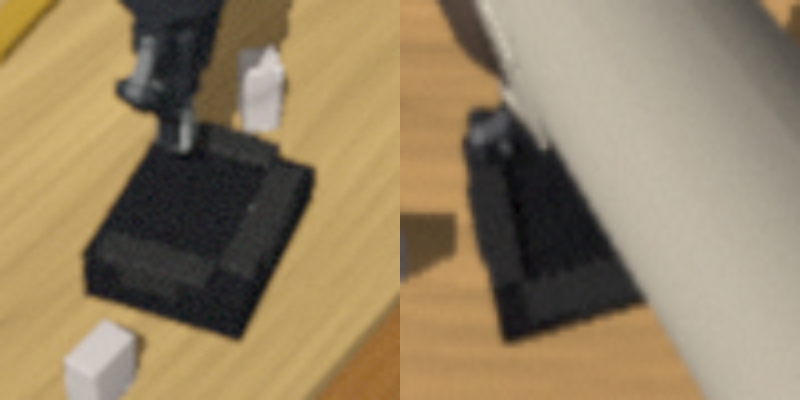

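The lid lies flat (side crop). All three rims are still up at z about 0.0645, the panel is at 0.056, and the case hasn't moved. Next, the front rim.

```bash
python3 -m handwheel '[[[255,30,0,-3,0,0,0],[255,61,0,-3,0,0,0],[255,61,15,-3,0,0,0],[255,61,30,-3,0,0,0],[255,61,36,-3,0,0,0],[255,61,40,-3,0,0,0],[255,61,42,-3,0,0,0],[255,61,44,-3,0,0,0],[255,61,46,-3,0,0,0],[255,61,48,-3,0,0,0]]]'; python3 -c "
from h import *
go(case(-.044,0,.0575))"
```

```text
time: 4.97
eef_pos: [0.4464, 0.0413, 0.0582]
tool_rot: [-0.27, 2.079, -2.089]
force: [-6.8, -0.9, 28.0]
opening: 0.0001
shift mm [ 0.9  0.7 -0. ] turn [-0.005 -0.004  0.   ] F [-6.8 -0.9 28. ] tcp [0.4464 0.0413 0.0582] t 4.9667
```

```bash
python3 -m handwheel '[[[255,0,0,0,0,0,0],[255,0,-15,0,0,0,0],[255,0,-35,0,0,0,0],[255,-26,-35,-30,0,0,0],[255,-52,-35,-59,0,0,0],[255,-52,-35,-59,0,0,0],[255,-52,-25,-59,0,0,0],[255,-52,-15,-59,0,0,0],[255,-52,-15,-59,0,0,0]]]'; python3 -c "
from h import *
go(case(.008,.059,.0575))"
```

```text
time: 5.72
eef_pos: [0.4794, 0.1099, 0.0703]
tool_rot: [-0.274, 2.08, -2.092]
force: [0.1, -0.1, -0.7]
opening: 0.0002
shift mm [-1.5 12.8 -1.4] turn [-0.005 -0.005  0.005] F [ 0.1 -0.1 -0.7] tcp [0.4794 0.1099 0.0703] t 5.7167
```

```bash
python3 -m handwheel '[[[255,-1,3,-1,0,0,0],[255,-1,5,-1,0,0,0],[255,-1,7,-1,0,0,0],[255,-1,9,-1,0,0,0],[255,-1,11,-1,0,0,0],[255,-1,12,-1,0,0,0],[255,-1,12.5,-1,0,0,0],[255,-1,12.5,-1,0,0,0]]]'; python3 -c "
from h import *
go(case(.008,.059,.0575))"
```

```text
time: 6.38
eef_pos: [0.4804, 0.111, 0.0588]
tool_rot: [-0.273, 2.079, -2.093]
force: [-3.6, -1.4, 11.3]
opening: 0.0
shift mm [-0.2  1.3 -0.5] turn [-0.006 -0.005  0.004] F [-3.6 -1.4 11.3] tcp [0.4804 0.111  0.0588] t 6.3833
```

```bash
python3 -m handwheel '[[[255,0,1,0,0,0,0],[255,0,-15,0,0,0,0],[255,0,-35,0,0,0,0],[255,0,-35,40,0,0,0],[255,0,-35,80,0,0,0],[255,0,-35,118,0,0,0],[255,0,-35,118,0,0,0],[255,0,-25,118,0,0,0],[255,0,-13,118,0,0,0],[255,0,-13,118,0,0,0]]]'; python3 -c "
from h import *
go(case(.008,-.059,.0575))"
```

```text
time: 7.22
eef_pos: [0.5082, -0.0017, 0.07]
tool_rot: [-0.279, 2.081, -2.092]
force: [-0.4, 0.6, 0.5]
opening: -0.0
shift mm [-2.6 12.5  1.3] turn [-0.004 -0.003  0.008] F [-0.4  0.6  0.5] tcp [ 0.5082 -0.0017  0.07  ] t 7.2167
```

```bash
python3 -m handwheel '[[[255,-2,3,1,0,0,0],[255,-2,5,1,0,0,0],[255,-2,7,1,0,0,0],[255,-2,9,1,0,0,0],[255,-2,11,1,0,0,0],[255,-2,12,1,0,0,0],[255,-2,12.5,1,0,0,0],[255,-2,12.5,1,0,0,0]]]'; python3 -c "
from h import *
go(case(.008,-.059,.0575))"
```

```text
time: 7.88
eef_pos: [0.5107, -0.0019, 0.0587]
tool_rot: [-0.279, 2.079, -2.092]
force: [-4.4, 1.3, 12.4]
opening: -0.0001
shift mm [-0.2  1.2  0.6] turn [-0.005 -0.003  0.007] F [-4.4  1.3 12.4] tcp [ 0.5107 -0.0019  0.0587] t 7.8833
```

```bash
python3 -m handwheel '[[[255,0,1,0,0,0,0],[255,0,-15,0,0,0,0],[255,0,-50,0,0,0,0],[255,0,-90,0,0,0,0],[255,0,-130,0,0,0,0],[255,0,-160,40,0,0,0],[255,0,-160,80,0,0,0],[255,0,-160,120,0,0,0],[255,0,-160,150,0,0,0],[255,0,-160,150,0,0,0]]]'; python3 - <<'E'
from h import *
c=grab('side'); t=grab('top'); save('c4.png',np.hstack([cv2.resize(c['color'][100:290,180:400],(400,345)),cv2.resize(t['color'][160:240,225:365],(400,345))]))
u0,v0,u1,v1=270,180,340,250
hsv=cv2.cvtColor(c['color'],cv2.COLOR_RGB2HSV); uu,vv=np.meshgrid(np.arange(u0,u1),np.arange(v0,v1))
m=(hsv[v0:v1,u0:u1,2]<90)&(c['range_z'][v0:v1,u0:u1]>0)
P=np.array([np.array(c['position'])+ray(c,(u,v))*c['range_z'][v,u] for u,v in zip(uu[m],vv[m])])
P=P[(P[:,2]>.045)&(P[:,2]<.075)]
L=np.array([[np.cos(Y),np.sin(Y)],[-np.sin(Y),np.cos(Y)]])@(P[:,:2]-C).T
for n,k in dict(front=(abs(L[1])<.04)&(L[0]<-.036)&(L[0]>-.052),left=(abs(L[0])<.03)&(L[1]>.052)&(L[1]<.066),right=(abs(L[0])<.03)&(L[1]<-.052)&(L[1]>-.066),panel=(abs(L[1])<.03)&(L[0]>-.02)&(L[0]<.04)).items(): print(n,k.sum(),np.median(P[k,2]) if k.any() else 0)
print(cv2.minAreaRect(P[:,:2].astype(np.float32)*1000),np.percentile(L,[1,99],axis=1))
for n,uv in dict(tall=(343,184),wide=(247,207)).items(): print(n,depth(t,uv,1).round(3))
print(env.state()['force'],env.state()['time'])
E
```

```text
time: 8.72
eef_pos: [0.5507, -0.1562, 0.2194]
tool_rot: [-0.266, 2.081, -2.104]
force: [-0.4, -0.9, 0.4]
opening: -0.0
front 138 0.05853170608671576
left 100 0.05839726369894749
right 80 0.05870926628187961
panel 365 0.05558941083107127
((490.0458984375, 53.9337272644043), (115.37944030761719, 148.45823669433594), 14.709083557128906) [[-0.054516   -0.06803773]
 [ 0.05580354  0.07308979]]
tall [ 0.525 -0.074  0.076]
wide [0.46  0.189 0.064]
[0.53807477 0.79982541 0.073838  ] 8.8167
```

View pics/c4.png

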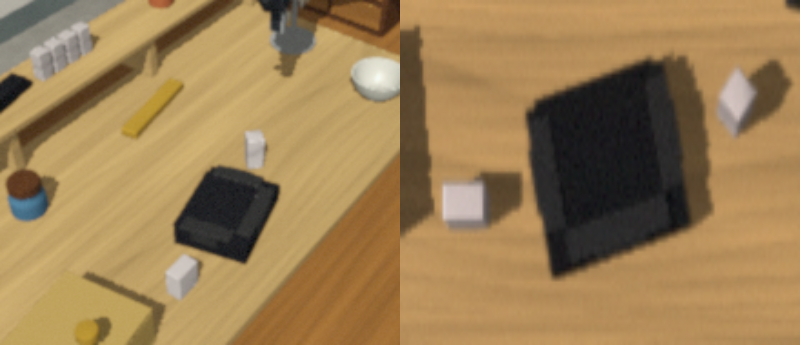

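All three rims are home: about 0.0585, 3 mm above the panel. The lid is flat, the case and seals are where they were, and the arm is clear. Handing in.

```bash
python3 -c "
from h import *
print(env.close_job())"
```

```text
the job is handed in; nothing more can be done
None
```

I folded the lid of the small black case on the shelf flat with the closed fingertip. Then I pressed the front, left and right rim sections home, backed off and handed the job in at about 9 s of the 51 s allowed. No verdict is reported, so the result rests on my own checks.

- **Rims and lid:** the last check put all three rim tops at z 0.0584–0.0587, down from about 0.0645. That is 3 mm above the panel at 0.0556, which matches "home", and the lid is flat.
- **Forces:** the highest reading at the end of a move was about 29 N, on the front rim. Force was not logged during moves, and the limit is 60 N.
- **Case and bystanders:** the case centre stayed within about 2 mm and the two seals within about 2 mm. The jar, paperweight and bowl showed no visible change in the last picture, but I did not measure them again.
- **Disagreements:** none of the checks failed.

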